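# Let a soap ball out of the counter dispenser

## Task

Give out the pink soap ball: press the dispenser's red lever plate down with the fingertips until the green flap is wide open, and keep it open until the ball has rolled into the catch tray. Then let the lever come all the way up slowly, so that the flap eases shut and does not slam. Work only the lever: nothing is grasped or lifted, the flap and the ball are not touched, and the goods standing around stay where they are.

Things in the scene. Friction and masses are not known exactly. Their poses are not given: they have to be found in the camera images.
- dispenser: Wooden dispenser, fixed, 277 mm deep (x), 110 wide (y), 148 tall. Origin on the table under its middle; -x is its front, z up. Inside is an open-topped chute, 78 mm wide, sloping 9 degrees down from the back (x = 115 mm) to the front wall (inner face x = -130). Walls 8 mm thick, 148 tall behind x = -12 (magazine), 68 tall in front (catch tray). The lever is on its left side (+y).
- lever (a joint): Lever, rad: 0 at rest (up), 0.45 fully pressed (hard stop). It pivots about the dispenser's y axis at x = 61, z = 90 mm, 131 mm behind the plate's middle; slopes up 0.225 rad at rest, down 0.225 rad when pressed. A spring returns it: about 1.5 N on the plate at first, 5 N fully pressed. If let go it flies up and the flap slams.
- lever_pad (a point): Middle of the top face of the red plate at the lever's front end (40 mm along the lever, 44 across, 8 thick), pressed from above. At rest 127 mm above the table, at x = -65, y = 94 mm of the dispenser; fully pressed 58 mm lower and 4 mm further forward. Its inner edge is 25 mm clear of the side wall.
- flap (a joint): Flap (lid), rad: 0 shut (hanging upright), 1.2 wide open; linked to the lever, flap = 2.67 x lever. Above about 1.0 the ball passes freely. It slams if it comes down faster than 1.5 rad/s over the last half of its way (plate rising faster than about 70 mm/s); 20 to 40 mm/s is gentle.
- flap_edge (a point): Middle of the lower edge of the green flap across the chute's mouth, 72 mm wide, 86 mm long, 5 mm thick, which hangs from a hinge at dispenser x = 0, z = 138 mm. As the lever is pressed this edge swings out to the dispenser's front (-x) and up.
- soap_ball_center (a point): Centre of the pink soap ball, 56 mm in diameter, loose. At the start it lies behind the shut flap (dispenser x about +31 mm); in the tray it rests against the front wall (dispenser x about -102 mm, centre about 53 mm above the table). It rolls there by itself in about 1 s once the flap is open.
- lamp_post (a point): Point on the axis of the big table lamp's wooden post, 200 mm above the table; fixed, always here. The post is 56 mm thick and stands 0.43 m tall on a round foot 150 mm across, with a wide shade above. It stands to the right of the dispenser: an arm that comes from the right must pass in front of it (nearer the robot), about 0.15 m clear.
- candle_floral: Bystander, loose, leave alone: floral-patterned candle in a glass, 70 mm across, 99 mm tall. Origin at the centre of its underside.
- soap_a: Bystander, loose, leave alone: cream wrapped soap bar, 50 x 75 x 26 mm. Origin at the centre of its underside.
- tealight_0: Bystander, loose, leave alone: tea light, 38 mm across, 16 mm tall. Origin at the centre of its underside.
- balm_tin: Bystander, loose, leave alone: round white balm tin, 69 mm across, 34 mm tall. Origin at the centre of its underside.
- soap_c: Bystander, loose, leave alone: pink wrapped soap bar, 50 x 75 x 26 mm. Origin at the centre of its underside.
- polish: Bystander, loose, leave alone: small nail polish bottle with a wooden cap, 31 mm across, 79 mm tall. Origin at the centre of its underside.
Not all that is in view belongs to the job. Of the things like the part that bears soap_ball_center, leave any that is yellow; of the rest the smaller one is meant.

How it is judged:
By the outcome, as a careful person would: the job done as asked, in the order asked, and still so for the second after the job is handed in, with the robot touching nothing.
It also fails if it takes over 35 s, if anything falls off the work surface, if the arm or the gripper's body presses on something with over 40 N, if the wrist force passes 120 N, or if a joint passes its speed limit or range.

## Robot

A 6-joint arm with a two-finger parallel gripper is mounted at the origin on a cart in front of the work surface, level with it; the furniture and walls round the work are solid. World frame = base frame: x ahead of the robot, y to its left, z up, the work surface at z = 0. Lengths are in mm, angles in rad, forces in N, time in s.
With the tool pointing down it reaches from about 275 to 750 mm from the base axis. Payload 10.2 kg.
Tool frame: the origin (TCP) lies on the front face of the gripper's body, between the roots of the fingers; the fingertips stand 73 mm ahead of it and the grasp point (between the pads) lies 54 mm ahead of it; z points along the fingers, y is the direction in which the jaws open and shut (so a half turn about z gives the same grasp; the last joint's range is limited). The gripper opens to 85 mm and grips with 20 to 120 N. Pads are 22 mm wide; open, the fingers measure 114 mm over their backs; the gripper's body (76 mm by 85 mm) begins 54 mm behind the grasp point. The pads swing forward as they close: fully open they stand 13 mm farther back than shut.
Start: joints at [0.958, 0.313, 1.498, -0, 1.331, -0.223], TCP at [199.515, 485.619, 303.894] pointing down, gripper open.
Joint ranges: [-2.94, 2.94], [-0.97, 2.17], [0.19, 2.56], [-1.23, 4.37], [0.02, 3.11], [-2.88, 2.88]. Speed limits (rad/s): [2.39, 2.39, 3.01, 3.14, 3.14, 3.14].

## Interface

Orientations are given as a unit quaternion [w, x, y, z].
In Python, from rig import ctrl gives the robot as it stands.
- The arm moves only by the tool move_arm, never from a script. Its argument "series" is a list of rows, each a list of 3 entries, a list of its own where there are three numbers: the shift along the tool's x, y, z in mm, then the turn about the tool's z in degrees, then the opening, from 0 (shut) to 1 (fully open). In form: [[[tx, ty, tz], yaw, grip], ...]. A call has 1 to 10 rows; each row is the pose to reach, as a shift and turn from the pose commanded when the call began, along the tool's axes at that moment; what a row does not reach only later rows make up. A row lasts 1/8 s, in which the tool goes at most 62.5 mm and 10.7 degrees, less where a joint would pass 70% of its speed; a pose out of reach is approached as far as the arm can. A call with a gripper value outside its range is refused whole. The fingers move at their own pace and stop on an object; "force" is the grip in N (left out, the last holds). Time passes only in rows, so rows that repeat a pose let the fingers close. It gives the time, the measured TCP pose, the force and the opening at its end, in the units of the state.
- ctrl.sense(): the state, without advancing time (a new reading comes with each control period).
- ctrl.capture(name): name is "scene" or "side" or "wrist"; returns (picture, depth): 420x560x3 uint8, red, green, blue; 420x560 float32, mm along the optical axis (not along the pixel's ray), 0 where there is no reading.
- ctrl.camera_model(name): a dict with "fov_y" (degrees; the focal length in pixels is half the picture's height over the tangent of half this angle, whatever the lens; pixels are square), "cx", "cy" (the principal point, pixels), "rvec" (rotation vector, rad) and "tvec" (3), from world to camera coordinates, as OpenCV has them. Camera axes: x right, y down, z forward; pixel columns grow to the right and rows downward; lengths in mm; the calibration is good to about 2 mm. The wrist camera is an equidistant fisheye: a pixel r from the principal point sees the ray r / f radians off the axis. A picture is of the moment at which its call begins: read the wrist's pose just before it. camera_model takes no time and is no camera call; for the wrist camera it gives the pose at the moment of the call.
- ctrl.finish_job(): hands the job in, once; it reports no verdict.
The state is a dict: "time_s": time; "joints": joint angles; "dq": joint speeds; "tau": joint torques, N m; "eef_pos": TCP position; "ee_rot": TCP orientation; "force": force on the tool from outside, world axes, zero at the start; "wrist_torque": the same for the moment, N m; "grip_width": opening from 0.0 (shut) to 1.0 (fully open).
Only numpy, scipy, OpenCV 4.12 (cv2) and the standard library are available. Lean on these libraries where they do the work, as an engineer would, in place of code of your own. Each camera call takes 0.05 s, during which the arm holds its last target.

## Working session

There is one attempt and no reset: what is moved stays moved. The work goes in short steps, Python scripts to look and compute and a tool call to move; the robot and the scene stay as the last step left them, time stands still between calls to the robot, and variables do not carry over. Pictures are saved under pics/ and viewed, and the job is handed in when it is done.

Besides the shell and the picture viewer there is one more tool, called after "Emit:" by a JSON object that holds its "api" and its "payload". move_arm: Moves the arm, as the interface text tells. Its arguments: {"type":"object","properties":{"series":{"type":"array","items":{"type":"array"}},"force":{"type":"number"}},"required":["series"]}

```bash
mkdir -p pics; ls; cat > h.py <<'E'
import numpy as np, cv2
from rig import ctrl
def grab(n,tag):
    p,d=ctrl.capture(n); cv2.imwrite(f'pics/{tag}.png',cv2.cvtColor(p,cv2.COLOR_RGB2BGR)); np.save(f'pics/{tag}.npy',d); return p,d
def w(n,u,v,z):
    m=ctrl.camera_model(n); f=210/np.tan(np.radians(m['fov_y']/2))
    R=cv2.Rodrigues(np.array(m['rvec'],float))[0]; t=np.array(m['tvec'],float).ravel()
    u=np.asarray(u,float);v=np.asarray(v,float);z=np.asarray(z,float)
    c=np.stack([(u-m['cx'])/f*z,(v-m['cy'])/f*z,z],-1)
    return (c-t)@R
E
python3 - <<'E'
from h import *
s=ctrl.sense(); print(s)
grab('scene','s0');grab('side','d0')
print(ctrl.camera_model('scene'),ctrl.camera_model('side'))
E
```

```text
pics
{'time_s': 0.0, 'joints': array([ 9.57606833e-01,  3.13480078e-01,  1.49844647e+00,  1.83511917e-05,
        1.33100460e+00, -2.23381425e-01]), 'dq': array([-0.00041341, -0.00018606, -0.00194568,  0.0026567 ,  0.00118592,
       -0.0004268 ]), 'tau': array([ 6.50218499e-05, -4.12267399e+01, -2.59744889e+01, -1.78483556e-04,
        4.13499321e-03,  1.78556195e-05]), 'eef_pos': array([199.40729374, 485.47725565, 303.31609096]), 'ee_rot': array([-2.79987345e-04,  1.93674488e-01,  9.81065617e-01, -6.07928527e-04]), 'force': array([ 0.32201575, -0.02351317, -0.20902259]), 'wrist_torque': array([0.01477262, 0.02571518, 0.00068378]), 'grip_width': 0.9975430527839595}
{'fov_y': 51.637970879937164, 'cx': 278.4885696291593, 'cy': 207.81324718895206, 'rvec': array([ 2.03955953, -0.92097424,  0.47799372]), 'tvec': array([-296.95694622,  349.27723184,  915.11611988])} {'fov_y': 45.897163267183856, 'cx': 282.0997524420995, 'cy': 213.64637582270177, 'rvec': array([ 2.4227254 ,  0.67038843, -0.23393825]), 'tvec': array([-438.6822107 ,  -87.52132117, 1806.37328395])}
```

View pics/s0.png

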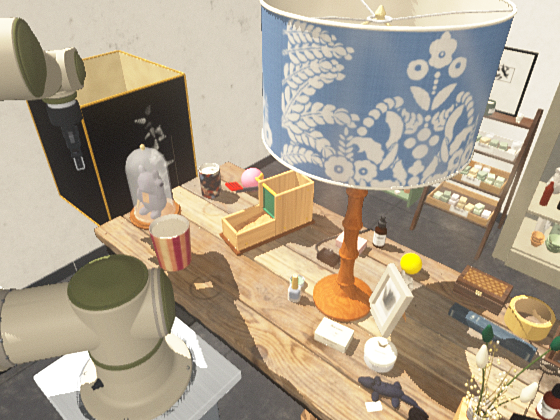

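View pics/d0.png

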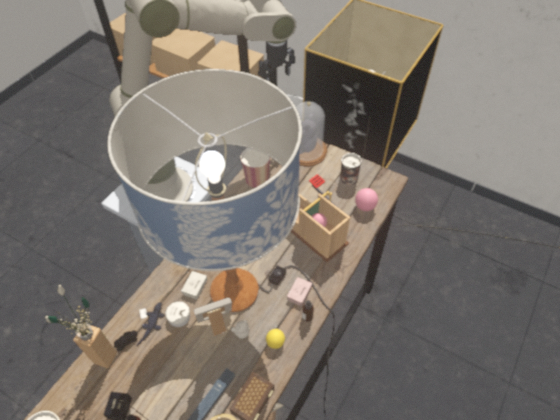

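```bash
python3 - <<'E'
import cv2,numpy as np
a=cv2.imread('pics/s0.png')[140:270,120:330]; b=cv2.imread('pics/d0.png')[130:270,230:420]
cv2.imwrite('pics/c1.png',cv2.resize(a,None,fx=3.8,fy=3.8,interpolation=2)); cv2.imwrite('pics/c2.png',cv2.resize(b,None,fx=4,fy=4,interpolation=2))
E
```

```text
(no output)
```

View pics/c1.png

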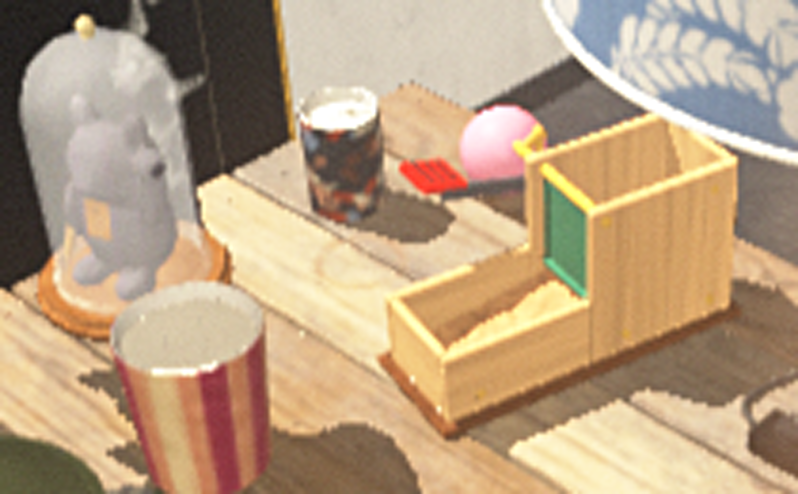

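View pics/c2.png

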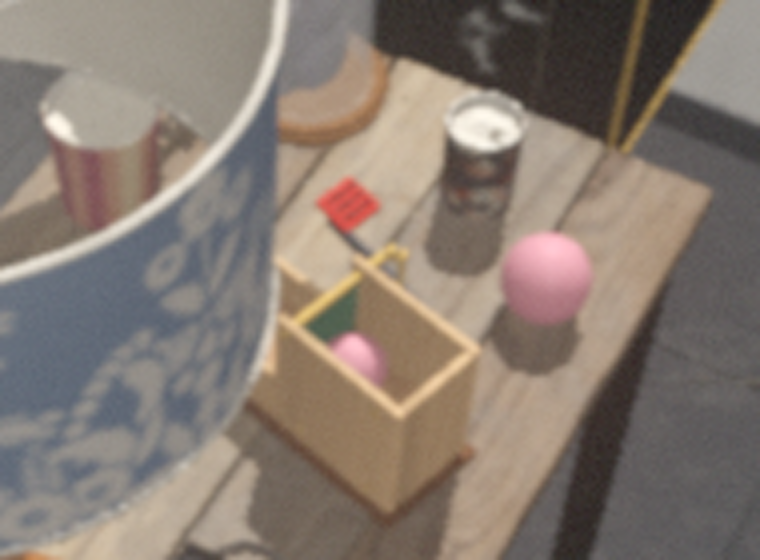

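```bash
cat >> h.py <<'E'
def atz(n,u,v,z):
    a=w(n,u,v,1.);b=w(n,u,v,1000.); k=(z-a[2])/(b[2]-a[2]); return a+k*(b-a)
E
python3 - <<'E'
from h import *
P=lambda n,x,y,z:print(n,(x,y),atz(n,x,y,z).round(1))
print('scene')
for c in [(388,300,68),(443,355,68),(735,158,148),(592,212,148),(527,155,148),(657,118,148)]:
    P('scene',120+c[0]/3.8,140+c[1]/3.8,c[2])
print('side')
for c in [(355,260,148),(475,350,148),(402,413,148),(288,320,148)]: P('side',230+c[0]/4,130+c[1]/4,c[2])
for n,tag in (('scene','s0'),('side','d0')):
    p=cv2.imread(f'pics/{tag}.png').astype(int);d=np.load(f'pics/{tag}.npy')
    m=(p[...,2]>150)&(p[...,1]<80)&(p[...,0]<80)
    m2=np.zeros_like(m); 
    if n=='scene': m2[170:200,215:250]=1
    else: m2[165:200,295:335]=1
    v,u=np.nonzero(m&m2); print(n,len(u),u.mean(),v.mean())
    P(n,u.mean(),v.mean(),127)
    q=w(n,u,v,d[v,u]);print(np.median(q,0).round(1), q.min(0).round(),q.max(0).round())
E
```

```text
scene
scene (222.10526315789474, 218.94736842105263) [427.2 194.3  68. ]
scene (236.57894736842104, 233.42105263157896) [408.9 116.5  68. ]
scene (313.42105263157896, 181.57894736842104) [656.1  47.  148. ]
scene (275.7894736842105, 195.78947368421052) [529.1  79.8 148. ]
scene (258.68421052631584, 180.78947368421052) [553.9 168.  148. ]
scene (292.89473684210526, 171.05263157894737) [661.9 128.9 148. ]
side
side (318.75, 195.0) [554.4 160.6 148. ]
side (348.75, 217.5) [677.4 129.2 148. ]
side (330.5, 233.25) [656.5  47.6 148. ]
side (302.0, 210.0) [538.2  80.4 148. ]
scene 92 233.34782608695653 186.3804347826087
scene (np.float64(233.34782608695653), np.float64(186.3804347826087)) [506.2 225.5 127. ]
[505.  223.3 129.3] [-211. -574.   32.] [558. 364. 820.]
side 3 317.3333333333333 183.33333333333334
side (np.float64(317.3333333333333), np.float64(183.33333333333334)) [519.2 217.7 127. ]
[517.6 218.9 121.3] [512. 209. 118.] [521. 241. 122.]
```

```bash
python3 - <<'E'
from h import *
from scipy.optimize import least_squares
o=[('scene',388,300,-138,47,68),('scene',443,355,-138,-47,68),('scene',735,158,123,-47,148),('scene',592,212,-12,-47,148),('scene',527,155,-12,47,148),('scene',657,118,123,47,148),
('side',355,260,-12,47,148),('side',475,350,123,47,148),('side',402,413,123,-47,148),('side',288,320,-12,-47,148),('side',349,206,-65,94,127),('scene',433,177,-65,94,127)]
obs=[]
for n,a,b,x,y,z in o:
    uv=(120+a/3.8,140+b/3.8) if n=='scene' else (230+a/4,130+b/4)
    obs.append((n,uv,(x,y,z)))
cm={n:ctrl.camera_model(n) for n in('scene','side')}
def proj(n,X):
    m=cm[n];f=210/np.tan(np.radians(m['fov_y']/2));K=np.array([[f,0,m['cx']],[0,f,m['cy']],[0,0,1]])
    return cv2.projectPoints(np.array([X],float),np.array(m['rvec']),np.array(m['tvec']),K,None)[0].ravel()
def W(p,X):
    c,s=np.cos(p[2]),np.sin(p[2]);return [p[0]+c*X[0]-s*X[1],p[1]+s*X[0]+c*X[1],X[2]]
f=lambda p:np.concatenate([proj(n,W(p,X))-uv for n,uv,X in obs])
r=least_squares(f,[550,110,-.26],x_scale=[1,1,.01],loss='soft_l1')
print(r.x,r.fun.reshape(-1,2).round(1) if r.fun.size==24 else r.fun)
print('resid',f(r.x).reshape(-1,2).round(1))
for X in [(-65,94,127),(-69,94,69),(61,94,90),(-12,47,148),(31,0,60)]:print(X,np.round(W(r.x,X),1))
E
```

```text
[ 5.50754078e+02  1.20179900e+02 -2.53191658e-01] [[-1.  -1.1]
 [ 0.9  1.7]
 [ 1.3  0.1]
 [ 0.2  0.6]
 [-0.9  0.3]
 [ 2.6 -3.2]
 [ 0.2 -2.1]
 [ 2.  -0.7]
 [-0.1  1.1]
 [-3.4 -0.8]
 [-0.6 -1. ]
 [ 0.2 -1.2]]
resid [[-1.  -1.1]
 [ 0.9  1.7]
 [ 1.3  0.1]
 [ 0.2  0.6]
 [-0.9  0.3]
 [ 2.6 -3.2]
 [ 0.2 -2.1]
 [ 2.  -0.7]
 [-0.1  1.1]
 [-3.4 -0.8]
 [-0.6 -1. ]
 [ 0.2 -1.2]]
(-65, 94, 127) [511.4 227.5 127. ]
(-69, 94, 69) [507.5 228.5  69. ]
(61, 94, 90) [633.4 195.9  90. ]
(-12, 47, 148) [550.9 168.7 148. ]
(31, 0, 60) [580.8 112.4  60. ]
```

```bash
python3 - <<'E'
from h import *
C=[]
for n,tag in (('scene','s0'),('side','d0')):
    d=np.load(f'pics/{tag}.npy'); v,u=np.nonzero(d>0); C.append(w(n,u,v,d[v,u]))
C=np.concatenate(C)
print('x rows 150..750 step50, y cols 600..-250')
print('      ',*[f'{y:4d}' for y in range(600,-300,-50)])
for x in range(100,800,50):
    r=[]
    for y in range(600,-300,-50):
        m=(abs(C[:,0]-x)<25)&(abs(C[:,1]-y)<25); r.append(f'{np.percentile(C[m,2],97):4.0f}' if m.sum()>5 else '   -')
    print(x,'  ',*r)
E
```

```text
x rows 150..750 step50, y cols 600..-250
        600  550  500  450  400  350  300  250  200  150  100   50    0  -50 -100 -150 -200 -250
100       -    -    -  550  577  597  610  616  608    5    7   17  251  257    4    4    -    -
150       -    -  532  541  569  580  578    -    -    -    6    6    5    3    4    4    -    -
200       -  516  530  525  551  550    5  122  124    6    5    4    4    4    4    4    4    5
250     344  348  525  535  535    5    5  123  121  120    6    5    4    4    5  687  687  687
300     353  348   22  218  210    6    6  124  122  121    5    4    4  680  688  685  682  684
350       -  348    -  249  230  184    -    5    4    4    4    4    4  687   56   19  678   31
400       -  350  189  230  223  102    5    4   50   69   68    4  686  685   80   29  668   30
450       -  350    6   23   22    6    6    6   71   32   69    5  685    5   13  625  668  660
500    -825  349    4    6   83    6    6  133  133   66   70    5  683  638    7  672  660  668
550    -829  347    5   99   99   96    6  126  143  148  148  147  645  684  679   11   21   15
600     355  348    6   51  100   92    7    7  155  150  107  148    6  687  689   25    5    6
650     354  346    5    6    5   73   81   58    5  151  149  149    5   26  689  687  680  688
700    -832 -845    6    6    6    8   78   53    6  123  130    6    6    6    8   99   60    8
750    -836 -839    5    4    5    5    4    5    5    5    5    5    5    5    7    5    5    6
```

Emit:
{"api": "move_arm", "payload": {"series": [[[0,0,-40],0,0],[[0,0,-80],0,0],[[0,0,-100],0,0],[[-40,-12,-100],-2,0],[[-90,-28,-100],-4,0],[[-140,-43,-100],-8,0],[[-190,-59,-100],-8,0],[[-240,-74,-100],-8,0],[[-290,-90,-100],-8,0],[[-340,-105,-100],-8,0]], "force": 20}}

```text
time_s: 1.35
eef_pos: [475.2, 258.0, 403.7]
ee_rot: [-0.0, 0.125, 0.992, -0.0]
force: [0.3, -0.1, -0.4]
grip_width: -0.002
```

Emit:
{"api": "move_arm", "payload": {"series": [[[-25,-12,20],0,0],[[-41,-19,60],0,0],[[-41,-19,100],0,0],[[-41,-19,125],0,0],[[-41,-19,125],0,0]]}}

```text
time_s: 1.98
eef_pos: [508.6, 230.6, 277.2]
ee_rot: [-0.002, 0.125, 0.992, -0.001]
force: [0.3, 0.3, 0.6]
grip_width: 0.001
```

```bash
python3 - <<'E'
from h import *
for n in ('wrist','scene','side'):
    if n=='wrist': print(ctrl.camera_model(n), ctrl.sense()['eef_pos'])
    grab(n,n+'1')
a=cv2.imread('pics/scene1.png')[100:260,170:330]; b=cv2.imread('pics/side1.png')[130:250,260:400]
cv2.imwrite('pics/c3.png',np.hstack([cv2.resize(a,(400,400)),cv2.resize(b,(400,400))]))
E
```

```text
{'fov_y': 65.70646984690485, 'cx': 283.2190707910085, 'cy': 207.66217688457922, 'rvec': array([-2.26480139, -1.76066872, -0.28581372]), 'tvec': array([-348.31336369, -446.32414253,  217.75151526])} [508.61755523 230.56615904 277.23900056]
```

View pics/wrist1.png

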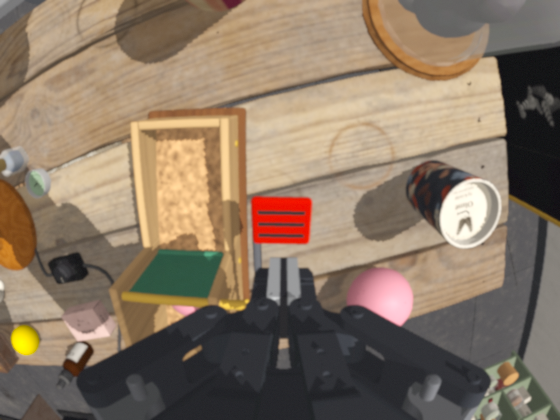

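View pics/c3.png

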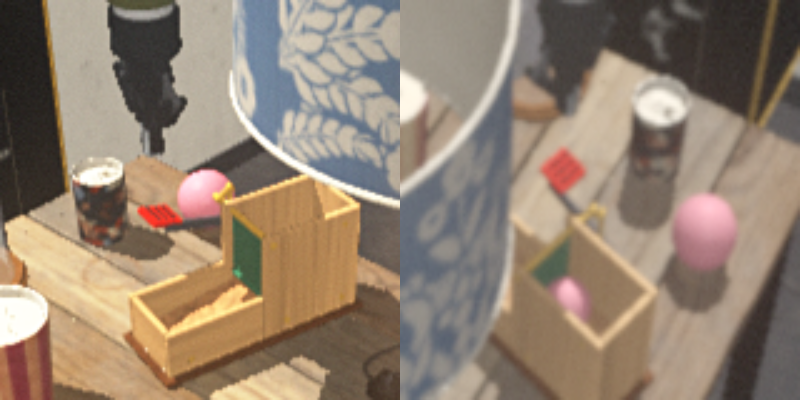

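```bash
python3 - <<'E'
from h import *
m=ctrl.camera_model('wrist'); f=210/np.tan(np.radians(m['fov_y']/2))
R=cv2.Rodrigues(np.array(m['rvec']))[0];t=np.array(m['tvec'])
def q(u,v,z):
    x,y=u-m['cx'],v-m['cy'];r=np.hypot(x,y)+1e-9;th=r/f
    c=np.array([np.sin(th)*x/r,np.sin(th)*y/r,np.cos(th)]);d=c@R;o=-t@R
    return o+d*(z-o[2])/d[2]
for u,v,z in [(251,197,122),(311,198,122),(308,244,132),(253,242,132),(281,220,127),(284,258,204)]:print((u,v),q(u,v,z).round(1))
E
```

```text
(251, 197) [491.2 211.  122. ]
(311, 198) [502.9 253.7 122. ]
(308, 244) [534.1 243.7 132. ]
(253, 242) [522.4 204.4 132. ]
(281, 220) [512.4 228.5 127. ]
(284, 258) [504.1 232.7 204. ]
```

Emit:
{"api": "move_arm", "payload": {"series": [[[0,0,20],0,0],[[0,0,40],0,0],[[0,0,60],0,0],[[0,0,72],0,0],[[0,0,80],0,0],[[0,0,88],0,0],[[0,0,88],0,0]]}}

```text
time_s: 3.0
eef_pos: [509.1, 230.7, 190.7]
ee_rot: [-0.0, 0.125, 0.992, -0.0]
force: [0.5, 1.5, -0.4]
grip_width: -0.001
```

```bash
cat > look.py <<'E'
from h import *
import sys
t=sys.argv[1]
s=ctrl.sense();print(s['time_s'],s['eef_pos'].round(1),s['force'].round(2))
grab('scene','s'+t);grab('side','d'+t);grab('wrist','w'+t)
a=cv2.imread(f'pics/s{t}.png')[130:250,200:320]; b=cv2.imread(f'pics/d{t}.png')[140:250,280:390];c=cv2.imread(f'pics/w{t}.png')
cv2.imwrite(f'pics/c{t}.png',np.vstack([np.hstack([cv2.resize(a,(300,300)),cv2.resize(b,(300,300))]),cv2.resize(c,(400,300))[:, :].copy() if 0 else np.hstack([cv2.resize(c,(400,300)),np.zeros((300,200,3),np.uint8)])]))
E
python3 look.py 5
```

```text
3.0 [509.1 230.7 190.7] [ 0.5   1.49 -0.43]
```

View pics/c5.png

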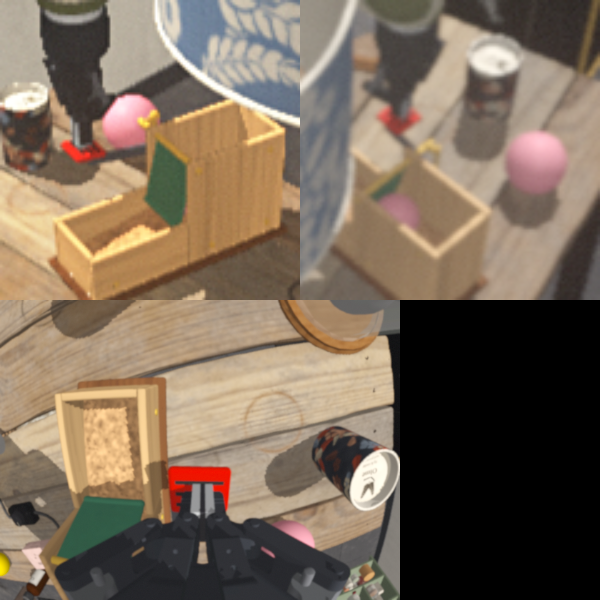

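Emit:
{"api": "move_arm", "payload": {"series": [[[1,0,8],0,0],[[2,0,16],0,0],[[3,0,24],0,0],[[3,0,31],0,0],[[4,0,37],0,0],[[4,0,42],0,0],[[4,0,45],0,0],[[4,0,45],0,0]]}}

```text
time_s: 4.15
eef_pos: [505.2, 231.7, 145.8]
ee_rot: [-0.0, 0.125, 0.992, -0.0]
force: [3.1, 0.0, 5.1]
grip_width: 0.001
```

```bash
python3 look.py 6
```

```text
4.15 [505.2 231.7 145.8] [3.09 0.05 5.12]
```

View pics/c6.png

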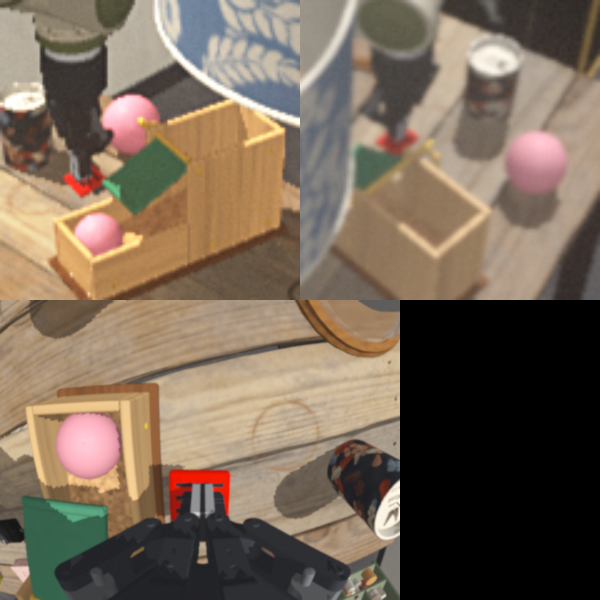

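Emit:
{"api": "move_arm", "payload": {"series": [[[0,0,1],0,0],[[0,0,2],0,0],[[0,0,3],0,0],[[0,0,3],0,0],[[0,0,3],0,0],[[0,0,3],0,0],[[0,0,3],0,0],[[0,0,3],0,0],[[0,0,3],0,0]]}}

```text
time_s: 5.42
eef_pos: [505.3, 231.7, 143.0]
ee_rot: [0.0, 0.125, 0.992, 0.0]
force: [1.6, -0.9, 4.9]
grip_width: -0.005
```

```bash
python3 look.py 7
```

```text
5.425 [505.3 231.7 143. ] [ 1.62 -0.88  4.9 ]
```

View pics/c7.png

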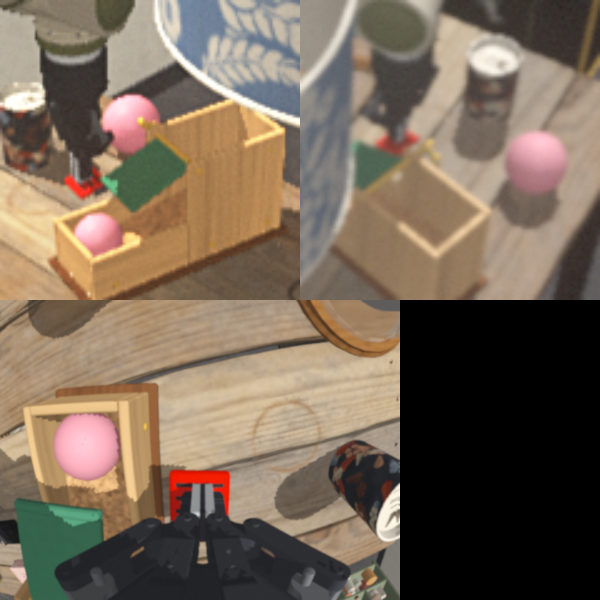

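Emit:
{"api": "move_arm", "payload": {"series": [[[0,0,-2],0,0],[[0,0,-5],0,0],[[0,0,-8],0,0],[[-1,0,-11],0,0],[[-1,0,-14],0,0],[[-2,0,-17],0,0],[[-2,0,-20],0,0],[[-2,0,-23],0,0],[[-3,0,-26],0,0],[[-3,0,-29],0,0]]}}

```text
time_s: 6.82
eef_pos: [508.4, 230.9, 172.1]
ee_rot: [0.0, 0.125, 0.992, 0.0]
force: [-1.0, -0.8, 2.9]
grip_width: 0.002
```

Emit:
{"api": "move_arm", "payload": {"series": [[[0,0,-3],0,0],[[0,0,-6],0,0],[[0,0,-9],0,0],[[0,0,-12],0,0],[[0,0,-15],0,0],[[-1,0,-18],0,0],[[-1,0,-21],0,0],[[-1,0,-24],0,0],[[-1,0,-26],0,0],[[-1,0,-28],0,0]]}}

```text
time_s: 8.07
eef_pos: [509.1, 230.7, 199.9]
ee_rot: [-0.0, 0.125, 0.992, -0.0]
force: [1.1, -0.2, 0.7]
grip_width: -0.0
```

Emit:
{"api": "move_arm", "payload": {"series": [[[0,0,-2],0,0],[[0,0,-4],0,0],[[0,0,-6],0,0],[[0,0,-8],0,0],[[0,0,-10],0,0],[[0,0,-12],0,0],[[0,0,-14],0,0],[[0,0,-16],0,0]]}}

```text
time_s: 9.07
eef_pos: [509.1, 230.7, 216.0]
ee_rot: [-0.0, 0.125, 0.992, -0.0]
force: [-0.3, -0.5, -0.8]
grip_width: -0.002
```

```bash
python3 look.py 8
```

```text
9.075 [509.1 230.7 216. ] [-0.26 -0.46 -0.8 ]
```

View pics/c8.png

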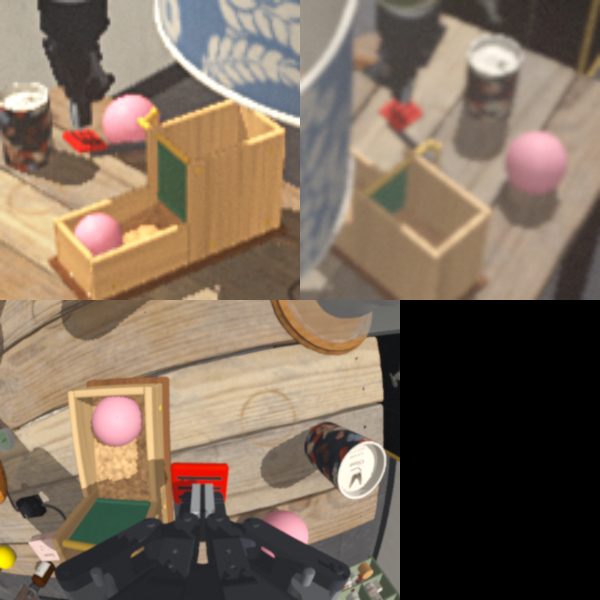

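The lever is up, the flap is shut, the ball is in the tray, and the fingers are clear of the plate. I'll back off a little more and compare against the first pictures.

Emit:
{"api": "move_arm", "payload": {"series": [[[0,0,-15],0,0],[[0,0,-35],0,0],[[0,0,-60],0,0],[[0,0,-60],0,0],[[0,0,-60],0,0]]}}

```text
time_s: 9.85
eef_pos: [508.9, 230.7, 275.4]
ee_rot: [-0.0, 0.125, 0.992, -0.0]
force: [0.2, -0.8, 0.0]
grip_width: 0.0
```

```bash
python3 - <<'E'
from h import *
s=ctrl.sense();print(s['time_s'],s['eef_pos'].round(1),s['force'].round(2))
grab('scene','s9');grab('side','d9')
o=[]
for a in 'sd':
    x=cv2.imread(f'pics/{a}0.png');y=cv2.imread(f'pics/{a}9.png')
    d=cv2.GaussianBlur(cv2.absdiff(x,y),(5,5),0).max(2); y2=y.copy(); y2[d>40]=(255,0,255); o+=[np.hstack([y,y2])]
cv2.imwrite('pics/cmp.png',cv2.resize(np.vstack(o),(800,600)))
E
```

```text
9.85 [508.9 230.7 275.4] [ 0.17 -0.84  0.01]
```

View pics/cmp.png

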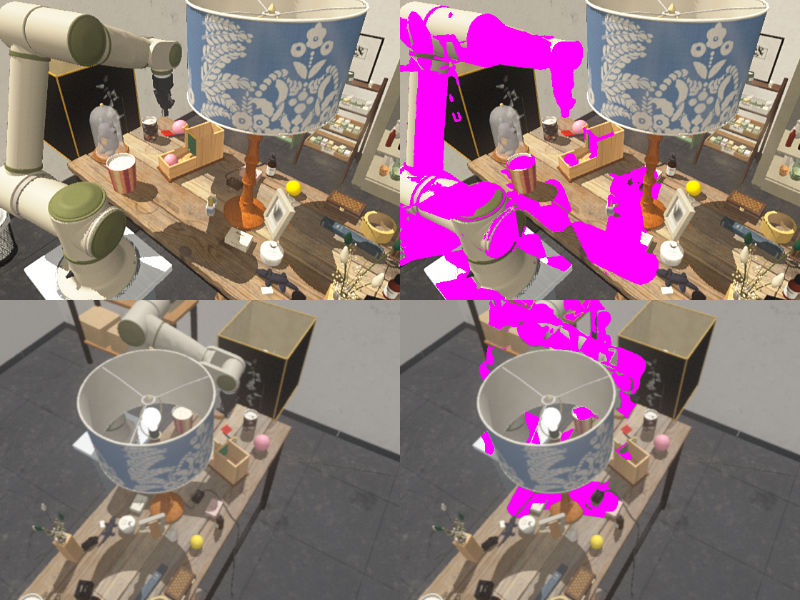

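The changes are only the arm, its shadow and the ball. Nothing else has moved.

```bash
python3 -c "
from rig import ctrl
print(ctrl.finish_job())"
```

```text
the job is handed in; nothing more can be done
None
```

The pink soap ball is in the catch tray, against the front wall. The lever is fully up and the flap is shut. I handed the job in at about 10 s.

- **Press:** With the fingers shut, I pressed the red plate almost to its stop. The tool was about 1 mm above the height I worked out for full press, with about 5 N on it. I held it there, and pictures taken during the hold showed the ball settled in the tray.
- **Release:** I let the plate up at 16 to 24 mm/s until the fingers were clear of it, then raised the tool to about 275 mm. The force on the tool was then under 1 N.
- **Last check:** I compared the scene and side pictures with the ones from the start. The differences I saw were the arm, its shadows and the ball. The candle and the other goods looked unmoved, though this was judged by eye and the shadows covered part of the table.
- **Measurements:** The plate's position from the wrist camera agreed with the fit from the scene and side cameras to about 1 mm. I did not measure the flap's angle; I judged it wide open from the pictures and the tool height. No check failed or disagreed.

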